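Put the watered mini cacti back on their own saucers

TASK

The four mini cacti on the hall console have just been watered and two were put back on the wrong saucers: stand every pot upright in the middle of the saucer of its own colour, first clearing any saucer that another pot occupies. Carry the pots upright and set them down rather than dropping them, and leave the saucers, the watering can and the remote control where they are.

Things in the scene. Friction and masses are not known exactly. Their poses are not given: they have to be found in the camera images.
- pot_blue: Loose flower pot, glazed dark blue, planted with one round pale-green ribbed ball cactus. Foot 44 mm across; straight round lip 60 mm across from 36 to 54 mm high: grip across the lip from above, any direction. Plant within 22 mm of the axis, top under 90 mm. 120 to 200 g. Origin: centre of the foot's underside, z up. Starts on the drip tray (see saucers) or in a wrong saucer.
- saucer_blue: Loose blue saucer, 90 mm across, 14 mm high, 140 g; flat floor 70 mm across, 5 mm above its underside. Origin: centre of the underside, z up. May hold a wrong pot at first. The fixed grey drip tray (125 x 275 mm, rim 12 mm, floor also 5 mm up) holds two pots 136 mm apart; a tray spot that came free can take a pot for a while.
- pot_white: Loose flower pot, glazed white, planted with three small green column cacti. Foot 44 mm across; straight round lip 60 mm across from 36 to 54 mm high: grip across the lip from above, any direction. Plant within 22 mm of the axis, top under 90 mm. 120 to 200 g. Origin: centre of the foot's underside, z up. Starts on the drip tray (see saucers) or in a wrong saucer.
- saucer_white: Loose white saucer, 90 mm across, 14 mm high, 140 g; flat floor 70 mm across, 5 mm above its underside. Origin: centre of the underside, z up. May hold a wrong pot at first. The fixed grey drip tray (125 x 275 mm, rim 12 mm, floor also 5 mm up) holds two pots 136 mm apart; a tray spot that came free can take a pot for a while.
- pot_terracotta: Loose flower pot, bare orange-brown terracotta, planted with a small prickly pear of flat pads. Foot 44 mm across; straight round lip 60 mm across from 36 to 54 mm high: grip across the lip from above, any direction. Plant within 22 mm of the axis, top under 90 mm. 120 to 200 g. Origin: centre of the foot's underside, z up. Starts on the drip tray (see saucers) or in a wrong saucer.
- saucer_terracotta: Loose terracotta saucer, 90 mm across, 14 mm high, 140 g; flat floor 70 mm across, 5 mm above its underside. Origin: centre of the underside, z up. May hold a wrong pot at first. The fixed grey drip tray (125 x 275 mm, rim 12 mm, floor also 5 mm up) holds two pots 136 mm apart; a tray spot that came free can take a pot for a while.
- pot_black: Loose flower pot, glazed charcoal black, planted with a grafted cactus: a red ball on a short green stem. Foot 44 mm across; straight round lip 60 mm across from 36 to 54 mm high: grip across the lip from above, any direction. Plant within 22 mm of the axis, top under 90 mm. 120 to 200 g. Origin: centre of the foot's underside, z up. Starts on the drip tray (see saucers) or in a wrong saucer.
- saucer_black: Loose black saucer, 90 mm across, 14 mm high, 140 g; flat floor 70 mm across, 5 mm above its underside. Origin: centre of the underside, z up. May hold a wrong pot at first. The fixed grey drip tray (125 x 275 mm, rim 12 mm, floor also 5 mm up) holds two pots 136 mm apart; a tray spot that came free can take a pot for a while.
- watering_can: Bystander: small copper watering can, loose, body 80 mm across and 78 mm high; the spout reaches 120 mm along its +x at up to 105 mm height, the brass handle 77 mm along its -x, 87 mm high. Origin: centre of the underside. Not to be moved.
- remote: Bystander: black remote control lying flat, loose, 160 mm (its x) by 45 mm (y), 19 mm high. Origin: centre of the underside. Not to be moved.
Not all that is in view belongs to the job. There is more than one size of the saucer_white; the one meant has the size given above.

How it is judged:
At the end, for the whole second after the job is handed in: Each pot is at rest in the saucer of its colour: within 12 mm of its centre, standing on its floor (5 mm up, +-3 mm), upright within 0.08 rad; each saucer is flat and within 30 mm of where it started, the watering can and the remote control within 25 mm (horizontal distance between pot_blue and saucer_blue below 0.012 m and z of pot_blue in the frame of saucer_blue between 0.002 and 0.008 m and angle between each of pot_blue, saucer_blue, pot_white, saucer_white, pot_terracotta, saucer_terracotta, pot_black, saucer_black's own z axis and vertical below 0.08 rad and linear speed of each of pot_blue, pot_white, pot_terracotta, pot_black below 0.02 m/s and distance of each of saucer_blue, saucer_white, saucer_terracotta, saucer_black from where it was at the start of the episode below 0.03 m and horizontal distance between pot_white and saucer_white below 0.012 m and z of pot_white in the frame of saucer_white between 0.002 and 0.008 m and horizontal distance between pot_terracotta and saucer_terracotta below 0.012 m and z of pot_terracotta in the frame of saucer_terracotta between 0.002 and 0.008 m and horizontal distance between pot_black and saucer_black below 0.012 m and z of pot_black in the frame of saucer_black between 0.002 and 0.008 m and distance of each of watering_can, remote from where it was at the start of the episode below 0.025 m); the robot touches nothing.
It fails at once if a pot is tipped by more than 0.6 rad (angle between any of pot_blue, pot_white, pot_terracotta, pot_black's own z axis and vertical above 0.6 rad).
It fails at once if a pot is dropped: it moves faster than 0.6 m/s with no finger on it (a fall of about 2 cm) ((linear speed of pot_blue above 0.6 m/s and contact force between the fingers and pot_blue below 0.05 N) or (linear speed of pot_white above 0.6 m/s and contact force between the fingers and pot_white below 0.05 N) or (linear speed of pot_terracotta above 0.6 m/s and contact force between the fingers and pot_terracotta below 0.05 N) or (linear speed of pot_black above 0.6 m/s and contact force between the fingers and pot_black below 0.05 N)).
It fails at once if the watering can or the remote control is shoved by more than 25 mm (distance of any of watering_can, remote from where it was at the start of the episode above 0.025 m).
It also fails if it takes over 120 s, if anything falls off the work surface, if the arm or the gripper's body presses on something with over 40 N, if the wrist force passes 120 N, or if a joint passes its speed limit or range.

ROBOT

A 6-joint arm with a two-finger parallel gripper is mounted at the origin on the work surface. World frame = base frame: x ahead of the robot, y to its left, z up, the work surface at z = 0. Lengths are in m, angles in rad, forces in N, time in s.
With the tool pointing down it reaches from about 0.25 to 0.725 m from the base axis. Payload 4 kg.
Tool frame: the origin (TCP) lies on the centre line of the jaws, within the pads' length; the fingertips stand ahead of it and the grasp point (between the pads) lies 3 mm ahead of it (bot.tcp_to_tips is the z of the fingertips in the tool frame, in m); z points along the fingers, y is the line along which they close (so a half turn about z gives the same grasp; the last joint's range is limited). The gripper opens to 85 mm and grips with 20 to 120 N. Pads are 22 mm wide; open, the fingers measure 114 mm over their backs; the gripper's body (76 mm by 85 mm) begins 54 mm behind the grasp point. The pads swing forward as they close: fully open they stand 13 mm farther back than shut.
Start: joints at [-1.342, 0.241, 0.005, 1.335, 0, 1.571], TCP at [0.113, -0.487, 0.232] pointing down, gripper open.
Joint ranges: [-2.72, 2.72], [-1.05, 1.87], [-1.09, 1.28], [-1.99, 2.15], [-1.42, 1.44], [-3.14, 3.14]. Speed limits (rad/s): [2.79, 2.79, 3.14, 3.14, 3.14, 3.14].

INTERFACE

Orientations are given as a unit quaternion [x, y, z, w].
In Python, from workcell import telemetry, camera, camera_params, ticket, boxes_of, cut_out, spot_point, bot gives the robot as it stands.
- The arm moves only by the shell command python3 -m creep 'ROWS'. ROWS is text: rows parted by semicolons, each of 5 numbers parted by spaces: the opening, from 0 (shut) to 1 (fully open), then the shift along the tool's x, y, z in units of 150 mm (1.0 is 150 mm), then the turn about the tool's z in units of 180 degrees (1.0 is 180 degrees). In form: claw x y z turn; .... A call has 1 to 12 rows; each row is the pose to reach, as a shift and turn from the pose commanded when the call began, along the tool's axes at that moment, turning the shorter way round; what a row does not reach only later rows make up. A row lasts 1/8 s, in which the tool goes at most 62.5 mm and 10.7 degrees, less where a joint would pass 70% of its speed; a pose out of reach is approached as far as the arm can. A call with a number of a shift or a turn outside -1 to 1 is refused whole. A call with a gripper value outside its range is refused whole. The fingers move at their own pace and stop on an object; the grip force is fixed at half the most. Time passes only in rows, so rows that repeat a pose let the fingers close. It gives the time, the measured TCP pose, the force, the opening and the grip force at its end, in the units of the state.
- telemetry.get_obs(): the state, without advancing time (a new reading comes with each control period).
- camera(name): name is "scene" or "top"; returns the picture (400x640x3 uint8, red, green, blue); there is no depth.
- camera_params(name): a dict with "camera_matrix" (3x3 intrinsics, pixels), "eye" and "attitude" of the camera in the world. Camera axes: x right, y down, z forward; pixel columns grow to the right and rows downward; lengths in m; the calibration is good to about 2 mm. A picture is of the moment at which its call begins. camera_params takes no time and is no camera call.
- ticket.job_done(): hands the job in; it is judged then, once.
Trained networks look in the newest picture that a camera, given by its name, has taken for a name from the list of things; names that differ only in an ending like _2 or _b are one class to them, and where a whole thing is asked for, a point or a joint stands for the part that bears it (a point fixed in the world has none). Each returns a list of dicts, best first, with "conf" (0 to 1); they miss things now and then, are a little off and sometimes report something else, mostly with a low value. They report only what shows in the picture. A call takes as long as a camera call. They do not tell look-alikes from the thing itself.
- boxes_of(thing, camera): "at" ([x, y, z] in m, in world coordinates, good to about 4 mm: the middle of the surface that is visible of it).
- cut_out(thing, camera): "pixels" (400x640 bool, what is visible of it).
- spot_point(thing, camera): "at" ([x, y, z] in m, in world coordinates, good to about 4 mm: a listed point, or the origin of a listed thing).
The state is a dict: "clock": time; "joint_pos": joint angles; "joint_vel": joint speeds; "tau": joint torques, N m; "eef_pos": TCP position; "tool_rot": TCP orientation; "ft_force": force on the tool from outside, world axes, zero at the start; "ft_torque": the same for the moment, N m; "grip_width": finger opening in m; "grasp_force": force on a finger pad.
Only numpy, scipy, OpenCV 4.12 (cv2) and the standard library are available. Lean on these libraries where they do the work, as an engineer would, in place of code of your own. Each camera call takes 0.05 s, during which the arm holds its last target. There are 200 camera calls.

## Working session

There is one attempt and no reset: what is moved stays moved. The work goes in short steps, Python scripts to look and compute and a shell command to move; the robot and the scene stay as the last step left them, time stands still between calls to the robot, and variables do not carry over. Pictures are saved under pics/ and viewed, at most 14 in all, crops included, and the job is handed in when it is done.

```bash
ls; mkdir -p pics
python3 - <<'E'
from workcell import telemetry, camera, camera_params, spot_point, boxes_of, bot
import cv2,numpy as np
for c in("scene","top"):
    cv2.imwrite(f"pics/{c}0.png",camera(c)[:,:,::-1]); p=camera_params(c); print(c,p)
    for t in["pot_"+k for k in("blue","white","terracotta","black")]+["saucer_"+k for k in("blue","white","terracotta","black")]+["watering_can","remote"]:
        print(t,[(np.round(d["at"],3).tolist(),round(d["conf"],2)) for d in spot_point(t,c)])
o=telemetry.get_obs();print(o["clock"],o["eef_pos"],o["tool_rot"],o["grip_width"],bot.tcp_to_tips)
E
```

```text
pics
scene {'camera_matrix': array([[499.07487813,   0.        , 313.80465927],
       [  0.        , 499.07487813, 196.20185931],
       [  0.        ,   0.        ,   1.        ]]), 'eye': array([ 1.26300163, -0.38477833,  0.9131007 ]), 'attitude': array([ 0.80589927,  0.46755272, -0.1840378 , -0.3131308 ])}
pot_blue [([0.653, -0.103, 0.004], 0.82)]
pot_white [([0.461, -0.33, 0.006], 0.8)]
pot_terracotta [([0.456, -0.094, 0.004], 0.79)]
pot_black [([0.47, 0.033, 0.006], 0.62)]
saucer_blue [([0.457, -0.334, 0.0], 0.63)]
saucer_white [([0.584, -0.233, -0.0], 0.77), ([0.641, -0.105, -0.001], 0.58)]
saucer_terracotta [([0.476, 0.319, 0.001], 0.89)]
saucer_black [([0.675, 0.123, -0.001], 0.67)]
watering_can [([0.702, -0.304, -0.002], 0.61), ([0.642, -0.109, -0.001], 0.51)]
remote [([0.684, 0.336, -0.002], 0.65)]
top {'camera_matrix': array([[489.80402745,   0.        , 319.86728022],
       [  0.        , 489.80402745, 202.85775171],
       [  0.        ,   0.        ,   1.        ]]), 'eye': array([ 0.45331533, -0.01083715,  1.2899493 ]), 'attitude': array([ 0.70686381, -0.70569796,  0.0343503 , -0.03397066])}
pot_blue []
pot_white [([0.459, -0.331, 0.007], 0.71), ([0.459, -0.334, 0.0], 0.51), ([0.674, 0.124, 0.0], 0.49)]
pot_terracotta [([0.457, -0.097, 0.007], 0.66), ([0.699, -0.307, 0.001], 0.56), ([0.46, -0.331, 0.002], 0.51), ([0.69, 0.333, -0.0], 0.38)]
pot_black [([0.468, 0.033, 0.007], 0.84), ([0.456, -0.33, 0.008], 0.57)]
saucer_blue [([0.459, -0.335, 0.001], 0.79)]
saucer_white [([0.645, -0.104, -0.002], 0.69), ([0.584, -0.23, 0.003], 0.6)]
saucer_terracotta []
saucer_black [([0.674, 0.123, -0.001], 0.75)]
watering_can [([0.698, -0.304, 0.002], 0.91), ([0.692, 0.332, 0.002], 0.43)]
remote [([0.688, 0.333, 0.0], 0.95)]
1.1 [ 0.11340412 -0.48695946  0.2322303 ] [ 9.93465916e-01  1.14129198e-01 -3.14287315e-06  7.78141114e-06] 0.08578586671532816 0.022
```

View pics/scene0.png

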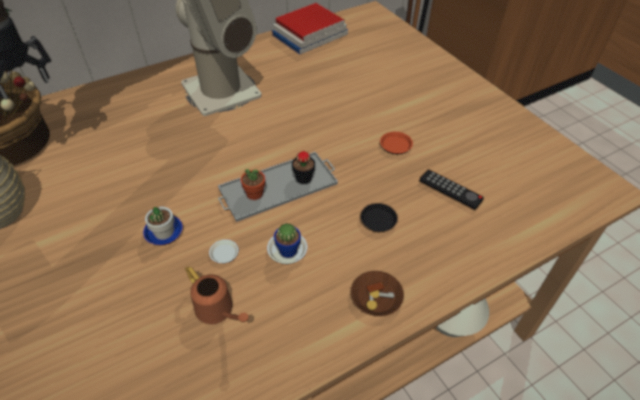

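View pics/top0.png

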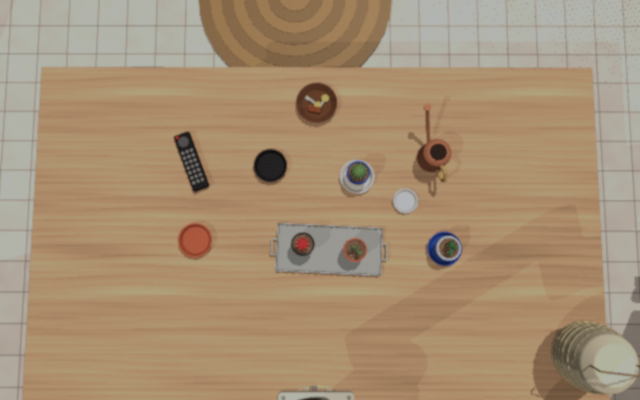

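The scene picture shows terracotta (253,183) and black (303,168) on the tray. The blue pot is at (288,240) on a white saucer, and the white pot at (160,222) is on the blue saucer. Another white saucer, the smaller one at (223,251), is the decoy. In the top view the black saucer is at (270,165) and the terracotta saucer at (195,240). Next I measure by mask fits and two-view triangulation.

```bash
cat > h.py <<'E'
from workcell import telemetry, camera, camera_params, spot_point, boxes_of, cut_out
import cv2,numpy as np
from scipy.spatial.transform import Rotation as R
COL=("blue","white","terracotta","black")
def ray(c,uv):
    p=camera_params(c); d=np.linalg.inv(p["camera_matrix"])@[*uv,1]
    d=R.from_quat(p["attitude"]).apply(d); return p["eye"],d/np.linalg.norm(d)
def onz(c,uv,z):
    e,d=ray(c,uv); return e+d*(z-e[2])/d[2]
def pix(c,P):
    p=camera_params(c); q=p["camera_matrix"]@R.from_quat(p["attitude"]).inv().apply(np.array(P)-p["eye"]); return q[:2]/q[2]
def tri(u1,u2):
    A=0;b=0
    for c,u in(("scene",u1),("top",u2)):
        e,d=ray(c,u);M=np.eye(3)-np.outer(d,d);A=A+M;b=b+M@e
    return np.linalg.solve(A,b)
def ell(m):
    n,l,s,_=cv2.connectedComponentsWithStats(m.astype(np.uint8)); k=1+np.argmax(s[1:,4])
    y,x=np.nonzero(l==k); h=cv2.convexHull(np.stack([x,y],1).astype(np.int32))
    return cv2.fitEllipse(h)
def r(x): return np.round(x,3).tolist()
E
python3 - <<'E'
from h import *
for c in("scene","top"):
  for i in range(2):
    camera(c)
    for t in["pot_"+k for k in COL]+["saucer_"+k for k in COL]:
        z=.045 if t[0]=="p" else .012
        for d in cut_out(t,c)[:2]:
            e=ell(d["pixels"]); print(c,t,round(d["conf"],2),np.round(e[0],1),np.round(e[1],1),d["pixels"].sum(),r(onz(c,e[0],z)))
# spot-point triangulation
camera("scene");camera("top")
for t in["pot_"+k for k in COL]+["saucer_"+k for k in COL]:
    a=spot_point(t,"scene");b=spot_point(t,"top")
    for x in a[:2]:
        for y in b[:2]:
            if np.hypot(*(np.array(x["at"])-y["at"])[:2])<.03: print(t,"tri",r(tri(pix("scene",x["at"]),pix("top",y["at"]))),r(x["at"]),r(y["at"]))
E
```

```text
scene pot_blue 0.98 [286.6 240.5] [28.4 34.5] 742 [0.652, -0.109, 0.045]
scene pot_white 0.81 [160.  222.1] [27.1 32.9] 696 [0.464, -0.333, 0.045]
scene pot_terracotta 0.9 [252.9 183.7] [25.1 32. ] 597 [0.459, -0.1, 0.045]
scene pot_black 0.73 [302.6 168.1] [23.4 32.4] 587 [0.471, 0.03, 0.045]
scene saucer_blue 0.96 [162.  229.7] [28.1 39.2] 376 [0.458, -0.334, 0.012]
scene saucer_white 0.9 [286.5 247.7] [32.6 39.6] 463 [0.647, -0.108, 0.012]
scene saucer_white 0.73 [223.2 251.1] [21.  28.1] 470 [0.585, -0.235, 0.012]
scene saucer_terracotta 0.72 [396.  142.6] [22.8 32.2] 588 [0.481, 0.314, 0.012]
scene saucer_black 0.8 [378.3 217. ] [31.  38.3] 937 [0.675, 0.121, 0.012]
scene pot_blue 0.75 [287.2 240.4] [26.6 35.1] 723 [0.653, -0.108, 0.045]
scene pot_white 0.98 [160.1 222.2] [28.2 34.6] 744 [0.464, -0.333, 0.045]
scene pot_terracotta 0.67 [252.8 184. ] [25.  33.5] 640 [0.46, -0.101, 0.045]
scene pot_black 0.71 [302.6 167.7] [23.7 33.3] 612 [0.47, 0.031, 0.045]
scene saucer_blue 0.61 [162.2 229.7] [29.8 40.1] 448 [0.458, -0.334, 0.012]
scene saucer_white 0.92 [222.9 250.9] [22.2 29.
[... 2065 characters left out ...]
, 0.006] [0.649, -0.103, 0.004]
pot_white tri [0.458, -0.331, 0.003] [0.46, -0.332, 0.005] [0.458, -0.329, 0.01]
pot_terracotta tri [0.455, -0.098, 0.001] [0.457, -0.098, 0.003] [0.455, -0.098, 0.005]
pot_black tri [0.469, 0.033, 0.009] [0.469, 0.034, 0.008] [0.469, 0.033, 0.008]
saucer_blue tri [0.46, -0.334, 0.004] [0.458, -0.334, 0.003] [0.46, -0.334, 0.001]
saucer_white tri [0.648, -0.107, 0.001] [0.646, -0.109, 0.001] [0.65, -0.106, -0.004]
saucer_white tri [0.585, -0.232, -0.001] [0.586, -0.233, -0.0] [0.585, -0.232, 0.0]
saucer_terracotta tri [0.479, 0.315, 0.0] [0.477, 0.316, -0.002] [0.479, 0.315, 0.0]
saucer_black tri [0.676, 0.125, -0.001] [0.677, 0.125, 0.0] [0.675, 0.123, 0.002]
```

Both views agree to about 3 mm, with pot feet about 5 mm up and saucers at 0. The wide white saucer (about 90 mm) is the one under the blue pot. First I square the tool with the world axes.

```bash
python3 -m creep '1 0.4 -0.3 0 0.04; 1 0.83 -0.63 0 0.073; 1 0.83 -0.63 0 0.073; 1 0.83 -0.63 0 0.073; 1 0.83 -0.63 0 0.073; 1 0.83 -0.63 0 0.073'; python3 -c "
from h import *
o=telemetry.get_obs();print(o['clock'],r(o['eef_pos']),R.from_quat(o['tool_rot']).as_matrix().round(4))"
```

```text
clock: 4.55
eef_pos: [0.2127, -0.3675, 0.2322]
tool_rot: [1.0, -0.001, -0.0, 0.0]
ft_force: [0.3, 0.6, -0.2]
grip_width: 0.0854
grasp_force: 0.0
4.55 [0.213, -0.368, 0.232] [[ 1.0e+00 -2.1e-03 -1.0e-04]
 [-2.1e-03 -1.0e+00 -2.0e-04]
 [-1.0e-04  2.0e-04 -1.0e+00]]
```

```bash
python3 -m creep '1 0.4 -0.45 0 0; 1 0.8 -0.9 0 0; 1 0.8 -0.9 0 0; 1 0.8 -0.9 0 0; 1 0.8 -0.9 0 0'>/dev/null; python3 -m creep '1 0.4 -0.45 0 0; 1 0.829 -0.89 0 0; 1 0.829 -0.89 0 0; 1 0.829 -0.89 0.2 0; 1 0.829 -0.89 0.4 0; 1 0.829 -0.89 0.6 0; 1 0.829 -0.89 0.6 0'
```

```text
clock: 6.05
eef_pos: [0.4552, -0.0999, 0.14]
tool_rot: [1.0, -0.002, -0.003, -0.0]
ft_force: [-0.2, -0.3, 0.4]
grip_width: 0.0855
grasp_force: 0.0
```

Good, within about 1 mm. Descending, gripping and lifting.

```bash
python3 -m creep '1 0 0 0.2 0; 1 0 0 0.4 0; 1 0 0 0.6 0; 1 0 0 0.6 0; 1 0 0 0.6 0' && python3 -m creep '0 0 0 0 0; 0 0 0 0 0; 0 0 0 0 0; 0 0 0 0 0; 0 0 0 0 0; 0 0 0 0 0'
```

```text
clock: 6.68
eef_pos: [0.459, -0.0994, 0.0539]
tool_rot: [1.0, -0.001, 0.001, 0.0]
ft_force: [0.3, -0.4, 1.4]
grip_width: 0.0854
grasp_force: 0.0
clock: 7.42
eef_pos: [0.4624, -0.1003, 0.057]
tool_rot: [1.0, -0.0, 0.005, 0.003]
ft_force: [-1.6, -1.9, 20.5]
grip_width: 0.0421
grasp_force: 61.5
```

```bash
python3 -m creep '0 0 0 -0.1 0; 0 0 0 -0.2 0; 0 0 0 -0.3 0; 0 0 0 -0.4 0; 0 0 0 -0.5 0; 0 0 0 -0.5 0; 0 0 0 -0.5 0'; python3 -c "
from h import *
im=np.vstack([camera('scene')[60:260,120:440],camera('top')[120:320,160:480]])
cv2.imwrite('pics/g1.png',cv2.resize(im,(480,600),interpolation=2)[:,:,::-1])"
```

```text
clock: 8.3
eef_pos: [0.4573, -0.0982, 0.1268]
tool_rot: [1.0, -0.0, -0.0, -0.0]
ft_force: [-0.4, 0.1, -2.8]
grip_width: 0.042
grasp_force: 60.0
```

View pics/g1.png

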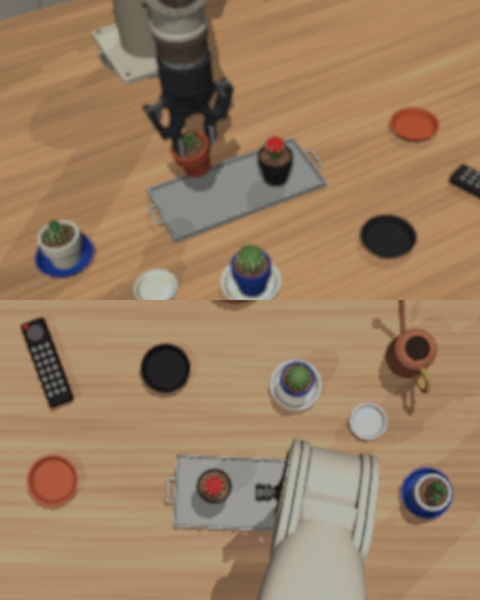

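```bash
python3 -c "
from h import *
im=camera('scene')[110:210,190:310]
cv2.imwrite('pics/g2.png',cv2.resize(im,(720,600),interpolation=2)[:,:,::-1])"
```

```text
(no output)
```

View pics/g2.png

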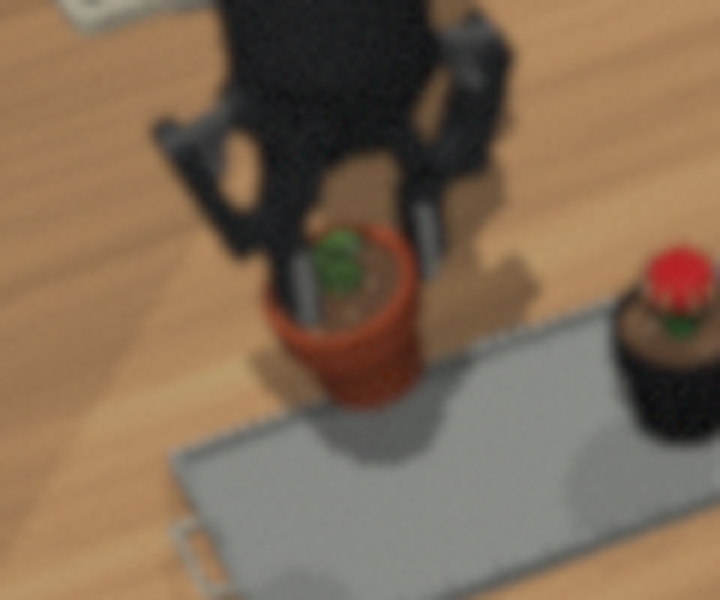

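This crop shows the left finger (310,290) inside the lip, pressing on the plant, and the right finger (430,250) outside it. The 42 mm width says the same, so it's a bad grasp, though the pot is upright. I'll work out the fingertip height from the image, then set the pot down and regrasp lower.

```bash
python3 -c "
from h import *
for uv,y in(((242.5,164.2),-.119),((262,155.8),-.077)):
    e,d=ray('scene',uv); t=(.457-e[0])/d[0]; print(r(e+d*t), 'want y',y)
for z in (.08,.09,.1,.11,.12): print(z,pix('scene',[.457,-.119,z]).round(1),pix('scene',[.457,-.077,z]).round(1))
"; python3 -m creep '0 0 0 0.1 0; 0 0 0 0.2 0; 0 0 0 0.3 0; 0 0 0 0.38 0; 0 0 0 0.42 0; 0 0 0 0.44 0;0 0 0 0.44 0'
```

```text
[0.457, -0.118, 0.117] want y -0.119
[0.457, -0.068, 0.121] want y -0.077
0.08 [243.9 175.8] [260.  169.6]
0.09 [243.4 172.8] [259.6 166.6]
0.1 [243.  169.7] [259.3 163.5]
0.11 [242.5 166.6] [258.9 160.4]
0.12 [242.  163.5] [258.6 157.3]
clock: 9.32
eef_pos: [0.4579, -0.0984, 0.0613]
tool_rot: [1.0, -0.0, 0.0, 0.0]
ft_force: [0.8, 0.2, -1.9]
grip_width: 0.0418
grasp_force: 60.0
```

```bash
python3 -m creep '0 0 0 0.015 0; 0 0 0 0.025 0; 0 0 0 0.025 0' && python3 -m creep '0.58 0 0 0 0; 0.58 0 0 0 0; 0.58 0 0 0 0; 0.58 0 0 0 0' && python3 -m creep '0.58 0 0 -0.15 0; 0.58 0 0 -0.3 0; 0.58 0 0 -0.5 0; 1 0 0 -0.5 0; 1 0 0 -0.5 0; 1 0 0 -0.5 0;1 0 0 -0.5 0'; python3 -c "
from h import *
im=camera('scene')[110:210,190:310]
cv2.imwrite('pics/g3.png',cv2.resize(im,(720,600),interpolation=2)[:,:,::-1])
for d in cut_out('pot_terracotta','scene')[:2]: e=ell(d['pixels']); print(d['conf'],np.round(e[0],1),r(onz('scene',e[0],.045)))
print([r(d['at']) for d in spot_point('pot_terracotta','scene')])"
```

```text
clock: 9.7
eef_pos: [0.458, -0.0984, 0.0577]
tool_rot: [1.0, -0.0, 0.0, 0.0]
ft_force: [0.3, -1.2, 0.2]
grip_width: 0.0421
grasp_force: 60.4
clock: 10.2
eef_pos: [0.4578, -0.0983, 0.0575]
tool_rot: [1.0, -0.0, 0.0, -0.0]
ft_force: [-0.1, -0.2, -1.3]
grip_width: 0.0494
grasp_force: 0.3
clock: 11.08
eef_pos: [0.4571, -0.0982, 0.1316]
tool_rot: [1.0, -0.0, -0.001, -0.0]
ft_force: [-0.1, 0.2, 0.5]
grip_width: 0.0853
grasp_force: 0.0
0.56 [252.7 182.8] [0.456, -0.099, 0.045]
[[0.449, -0.093, 0.002]]
```

View pics/g3.png

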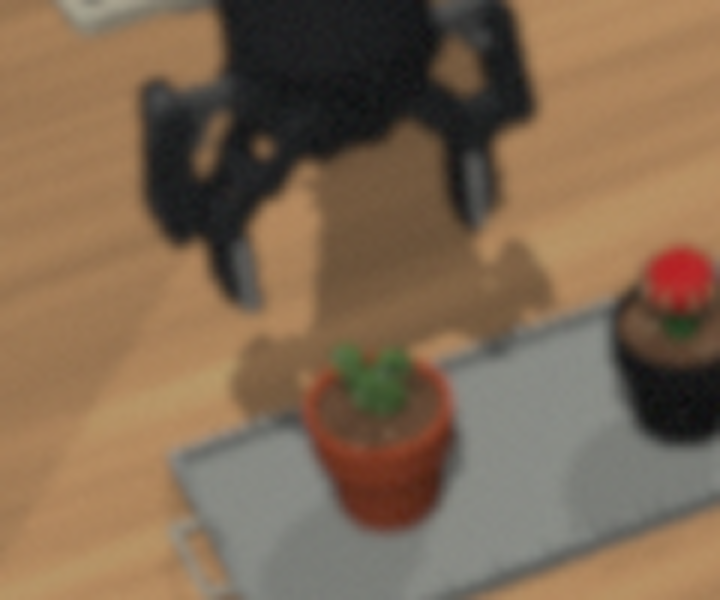

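Now the pot is upright on the tray at (380,440), close to its old spot. The open fingertips show at (250,305) and (480,225), so I can compute where they really are.

```bash
python3 -c "
from h import *
for uv in((231.7,160.8),(269.8,147.8)):
    e,d=ray('scene',uv); print([r(e+d*(x-e[0])/d[0]) for x in(.447,.457,.467)])
im=camera('top')
for t in('pot_terracotta',):
  for d in cut_out(t,'top')[:2]: e=ell(d['pixels']); print(d['conf'],np.round(e[0],1))
for uv in((190+305/6,110+400/6),(190+455/6,110+400/6)): print('rim',r(onz('scene',uv,.059)))
cv2.imwrite('pics/g4.png',cv2.resize(im[190:290,300:420],(720,600),interpolation=2)[:,:,::-1])
"
```

```text
[[0.447, -0.139, 0.13], [0.457, -0.142, 0.139], [0.467, -0.145, 0.149]]
[[0.447, -0.042, 0.126], [0.457, -0.047, 0.136], [0.467, -0.051, 0.146]]
rim [0.436, -0.12, 0.059]
rim [0.466, -0.068, 0.059]
```

View pics/g4.png

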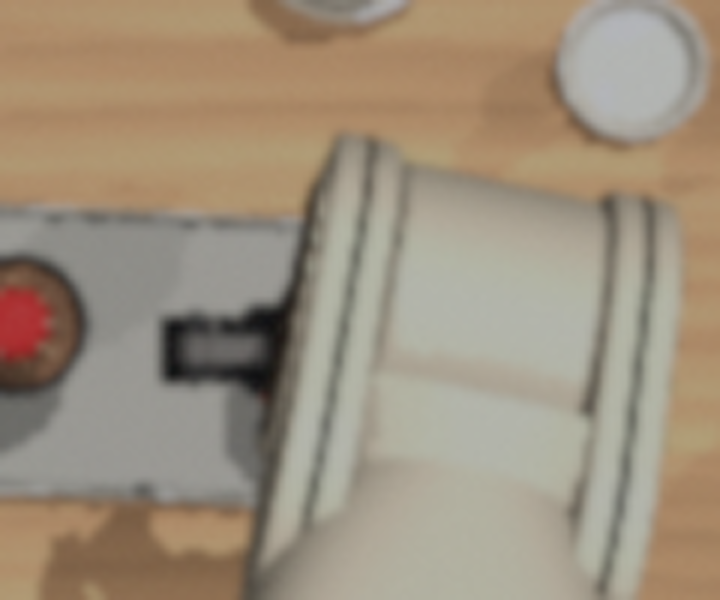

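The open fingertips sit at about TCP height, not below it, so they rode onto the lip. I'll grip about 12 mm lower, with TCP at about 0.041.

```bash
python3 -m creep '1 -0.02 0 0.2 0; 1 -0.02 0 0.4 0; 1 -0.02 0 0.5 0; 1 -0.02 0 0.61 0; 1 -0.02 0 0.61 0; 1 -0.02 0 0.61 0' && python3 -m creep '0.7 0 0 0 0; 0 0 0 0 0; 0 0 0 0 0; 0 0 0 0 0; 0 0 0 0 0'
```

```text
clock: 12.08
eef_pos: [0.4551, -0.0984, 0.0415]
tool_rot: [1.0, -0.0, 0.0, 0.0]
ft_force: [0.8, -0.6, -0.7]
grip_width: 0.0855
grasp_force: 0.0
clock: 12.7
eef_pos: [0.4555, -0.0981, 0.0423]
tool_rot: [1.0, -0.0, 0.001, -0.0]
ft_force: [-1.4, 1.1, 6.4]
grip_width: 0.058
grasp_force: 63.2
```

Width of 58 mm: a proper lip grip. Lifting and carrying to the terracotta saucer.

```bash
python3 -m creep '0 0 0 -0.1 0; 0 0 0 -0.3 0; 0 0 0 -0.5 0; 0 0 0 -0.7 0; 0 0 0 -0.9 0; 0 0 0 -0.9 0; 0 0 0 -0.9 0' && python3 -m creep '0 0.05 -0.25 0 0; 0 0.1 -0.55 0 0; 0 0.17 -0.92 0 0; 0 0.17 -0.92 0 0; 0 0.17 -0.92 0 0' >/dev/null && python3 -m creep '0 0 -0.25 0 0; 0 0 -0.55 0 0; 0 0 -0.92 0 0; 0 0 -0.92 0 0; 0 0 -0.92 0 0' >/dev/null && python3 -m creep '0 0 -0.25 0 0; 0 0 -0.55 0 0; 0 0 -0.8 0 0; 0 0 -0.92 0 0; 0 0 -0.92 0 0; 0 0 -0.92 0 0'; python3 -c "
from h import *
im=camera('scene'); cv2.imwrite('pics/g5.png',cv2.resize(im[60:180,330:490],(640,480),interpolation=2)[:,:,::-1])"
```

```text
clock: 13.58
eef_pos: [0.4541, -0.0982, 0.1751]
tool_rot: [1.0, -0.0, -0.001, -0.0]
ft_force: [-0.3, -0.0, -2.2]
grip_width: 0.0577
grasp_force: 64.6
clock: 15.58
eef_pos: [0.4858, 0.1324, 0.1874]
tool_rot: [0.993, 0.099, -0.008, -0.057]
ft_force: [-0.1, -0.4, -2.6]
grip_width: 0.0576
grasp_force: 64.9
```

View pics/g5.png

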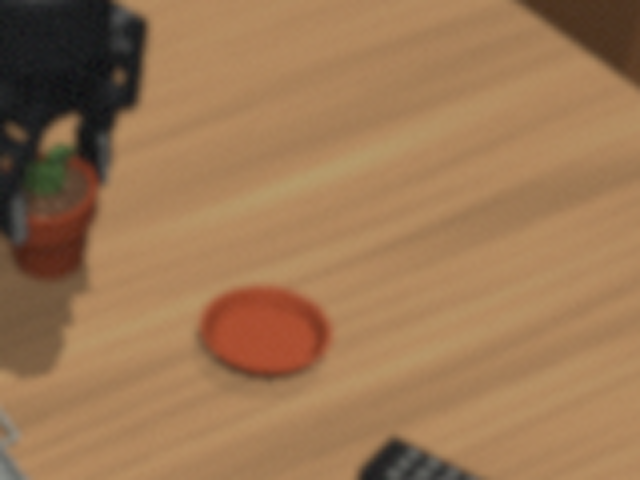

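The crop shows the pot held upright at (50,220), still left of the saucer at (265,330). The arm stopped short and turned, probably at a joint limit, so I check.

```bash
python3 -c "
from h import *
o=telemetry.get_obs();print(np.round(o['joint_pos'],3),r(o['eef_pos']),r(o['tool_rot']))
print(R.from_quat(o['tool_rot']).as_matrix().round(3))"
```

```text
[ 0.197  0.274 -0.074  1.227  0.115  3.141] [0.486, 0.132, 0.187] [0.993, 0.099, -0.008, -0.057]
[[ 0.98   0.195 -0.027]
 [ 0.197 -0.974  0.111]
 [-0.004 -0.114 -0.993]]
```

Joint 6 is at its stop: j6 = j1 + π − yaw. I'll turn the tool toward yaw +90° and see whether the tilt clears.

```bash
python3 -m creep '0 0 0 0 -0.1; 0 0 0 0 -0.2; 0 0 0 0 -0.2; 0 0 0 0 -0.2; 0 0 0 0 -0.2; 0 0 0 0 -0.2'; python3 -c "
from h import *
o=telemetry.get_obs();print(np.round(o['joint_pos'],3),r(o['eef_pos']),r(o['tool_rot']))
print(R.from_quat(o['tool_rot']).as_matrix().round(3))"
```

```text
clock: 16.38
eef_pos: [0.4858, 0.1323, 0.1874]
tool_rot: [0.915, 0.4, 0.01, -0.056]
ft_force: [-0.1, 0.3, -2.1]
grip_width: 0.0576
grasp_force: 64.9
[ 0.197  0.274 -0.075  1.227  0.115  2.513] [0.486, 0.132, 0.187] [0.915, 0.4, 0.01, -0.056]
[[ 0.679  0.733 -0.027]
 [ 0.731 -0.673  0.111]
 [ 0.063 -0.095 -0.993]]
```

The commanded pose keeps the tilt (pure j5, 0.115 rad), so I'll put the closing line level now. After setting this pot down I'll undo the tilt at the opposite j6 stop.

```bash
cat >> h.py <<'E'
def go(*T):
    o=telemetry.get_obs(); M=R.from_quat(o['tool_rot']).as_matrix()
    print('tcp',r(o['eef_pos']),'z axis',r(M[:,2]),'y axis',r(M[:,1]),'j',np.round(o['joint_pos'],2),'t',o['clock'])
    p=np.array(o['eef_pos'])
    for t in T: print('->',t,'units',r(M.T@(np.array(t)-p)/.15)); p=np.array(t)
E
python3 -m creep '0 0 0 0 -0.05; 0 0 0 0 -0.1; 0 0 0 0 -0.15; 0 0 0 0 -0.2; 0 0 0 0 -0.25; 0 0 0 0 -0.313; 0 0 0 0 -0.313; 0 0 0 0 -0.313'; python3 -c "
from h import *
go((.48,.225,.17),(.48,.315,.17),(.48,.315,.06),(.48,.315,.043))"
```

```text
clock: 17.38
eef_pos: [0.4858, 0.1325, 0.1874]
tool_rot: [0.618, 0.784, 0.035, -0.045]
ft_force: [-0.1, 0.9, -2.3]
grip_width: 0.058
grasp_force: 64.9
tcp [0.486, 0.132, 0.187] z axis [-0.027, 0.111, -0.993] y axis [0.972, 0.234, 0.0] j [ 0.2   0.27 -0.07  1.23  0.11  1.53] t 17.375
-> (0.48, 0.225, 0.17) units [0.591, 0.107, 0.185]
-> (0.48, 0.315, 0.17) units [0.579, 0.14, 0.067]
-> (0.48, 0.315, 0.06) units [-0.084, -0.0, 0.729]
-> (0.48, 0.315, 0.043) units [-0.013, -0.0, 0.113]
```

```bash
python3 -m creep '0 0.2 0.04 0.06 0; 0 0.4 0.07 0.12 0; 0 0.59 0.11 0.18 0; 0 0.59 0.11 0.18 0; 0 0.59 0.11 0.18 0' >/dev/null; python3 -m creep '0 0.2 0.05 0.02 0; 0 0.4 0.1 0.05 0; 0 0.58 0.14 0.07 0; 0 0.58 0.14 0.07 0; 0 0.58 0.14 0.07 0' >/dev/null; python3 -c "
from h import *
go((.48,.315,.065),(.48,.315,.045))"
```

```text
tcp [0.48, 0.314, 0.17] z axis [-0.027, 0.11, -0.994] y axis [0.972, 0.235, -0.0] j [0.52 0.39 0.05 1.2  0.11 1.86] t 18.625
-> (0.48, 0.315, 0.065) units [-0.072, 0.001, 0.698]
-> (0.48, 0.315, 0.045) units [-0.015, 0.0, 0.132]
```

```bash
python3 -m creep '0 -0.02 0 0.2 0; 0 -0.04 0 0.4 0; 0 -0.06 0 0.55 0; 0 -0.07 0 0.7 0; 0 -0.07 0 0.7 0' >/dev/null; python3 -m creep '0 -0.01 0 0.06 0; 0 -0.02 0 0.12 0; 0 -0.02 0 0.15 0; 0 -0.02 0 0.15 0; 0 -0.02 0 0.15 0'; python3 -c "
from h import *
go((.48,.315,.041))"
```

```text
clock: 19.88
eef_pos: [0.48, 0.3169, 0.0443]
tool_rot: [0.617, 0.785, 0.037, -0.045]
ft_force: [-3.4, -0.5, 10.4]
grip_width: 0.0576
grasp_force: 66.3
tcp [0.48, 0.317, 0.044] z axis [-0.025, 0.113, -0.993] y axis [0.971, 0.237, 0.002] j [ 0.53  0.51 -0.13  0.9   0.11  1.86] t 19.875
-> (0.48, 0.315, 0.041) units [-0.015, -0.003, 0.021]
```

```bash
python3 -m creep '0.75 0 0 0 0; 0.8 0 0 0 0; 0.9 0 0 0 0; 1 0 0 0 0; 1 0 0 0 0; 1 0 0 0 0' >/dev/null; python3 -m creep '1 0.02 0 -0.2 0; 1 0.04 0 -0.4 0; 1 0.1 0 -0.9 0; 1 0.1 0 -0.9 0; 1 0.1 0 -0.9 0.06; 1 0.1 0 -0.9 0.12; 1 0.1 0 -0.9 0.12'; python3 -c "
from h import *
go()
im=camera('scene'); cv2.imwrite('pics/g6.png',cv2.resize(im[60:180,330:490],(640,480),interpolation=2)[:,:,::-1])
for t in('pot_terracotta','saucer_terracotta'):
  for d in cut_out(t,'scene')[:1]: e=ell(d['pixels']); print(t,d['conf'],np.round(e[0],1),r(onz('scene',e[0],.045 if t[0]=='p' else .012)))
  print([r(d['at']) for d in spot_point(t,'scene')])"
```

```text
clock: 21.5
eef_pos: [0.4794, 0.3153, 0.1772]
tool_rot: [0.752, 0.656, 0.026, -0.051]
ft_force: [-0.3, -0.4, 0.3]
grip_width: 0.0854
grasp_force: 0.0
tcp [0.479, 0.315, 0.177] z axis [-0.028, 0.111, -0.993] y axis [0.99, -0.133, -0.042] j [0.52 0.39 0.06 1.21 0.11 2.23] t 21.5
pot_terracotta 0.82 [397.8 134. ] [0.484, 0.313, 0.045]
[[0.48, 0.315, 0.004]]
saucer_terracotta 0.67 [395.6 142.6] [0.48, 0.313, 0.012]
[[0.474, 0.318, -0.001]]
```

View pics/g6.png

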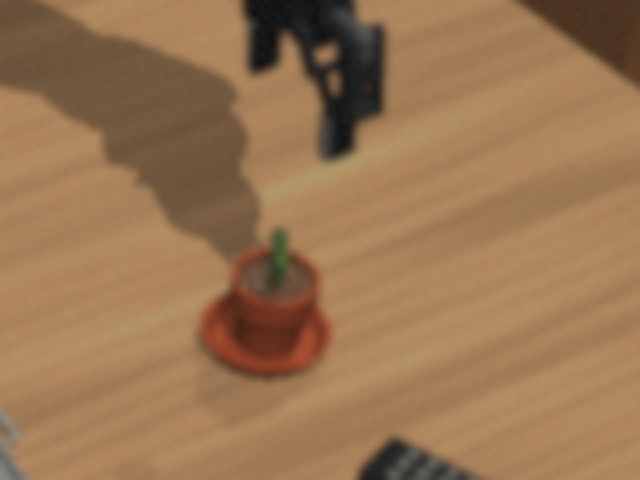

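The terracotta pot stands upright in the middle of its saucer. Next I drive j6 to its negative stop to undo the tilt, while travelling to the black pot.

```bash
python3 -m creep '1 0 0 0 -0.06; 1 0 0 0 -0.12; 1 0 0 0 -0.18; 1 0 0 0 -0.24; 1 0 0 0 -0.3; 1 0 0 0 -0.36; 1 0 0 0 -0.42; 1 0 0 0 -0.48; 1 0 0 0 -0.54; 1 0 0 0 -0.6; 1 0 0 0 -0.66; 1 0 0 0 -0.72' >/dev/null; python3 -m creep '1 0 0 0 -0.06; 1 0 0 0 -0.12; 1 0 0 0 -0.18; 1 0 0 0 -0.24; 1 0 0 0 -0.3; 1 0 0 0 -0.36; 1 0 0 0 -0.42; 1 0 0 0 -0.48; 1 0 0 0 -0.54; 1 0 0 0 -0.6; 1 0 0 0 -0.66; 1 0 0 0 -0.72' >/dev/null;  python3 -c "
from h import *
go((.475,.17,.177),(.47,.034,.177))"
```

```text
tcp [0.48, 0.316, 0.178] z axis [-0.027, 0.111, -0.993] y axis [-0.338, -0.936, -0.096] j [ 0.52  0.39  0.06  1.21  0.11 -2.27] t 24.75
-> (0.475, 0.17, 0.177) units [0.294, 0.92, -0.102]
-> (0.47, 0.034, 0.177) units [0.27, 0.86, -0.1]
```

```bash
python3 -m creep '1 0 0 0 -0.06; 1 0 0 0 -0.12; 1 0 0 0 -0.18; 1 0 0 0 -0.24; 1 0 0 0 -0.3; 1 0 0 0 -0.32; 1 0 0 0 -0.32' >/dev/null;  python3 -c "
from h import *
go((.475,.17,.177))"
```

```text
tcp [0.46, 0.345, 0.178] z axis [-0.008, 0.092, -0.996] y axis [0.567, -0.82, -0.08] j [ 0.6   0.38  0.05  1.2   0.08 -3.14] t 25.625
-> (0.475, 0.17, 0.177) units [-0.575, 1.013, -0.102]
```

```bash
python3 -m creep '1 0 0 0 -0.06; 1 0 0 0 -0.12; 1 0 0 0 -0.12; 1 0 0 0 -0.12' >/dev/null;  python3 -c "
from h import *
go((.475,.17,.177))"
```

```text
tcp [0.371, 0.424, 0.178] z axis [0.045, 0.052, -0.998] y axis [0.752, -0.66, -0.001] j [ 0.85  0.34 -0.    1.16  0.   -3.14] t 26.125
-> (0.475, 0.17, 0.177) units [-0.815, 1.635, -0.052]
```

```bash
python3 -m creep '1 0 0 0 0.05; 1 -0.1 0.2 0 0.11; 1 -0.2 0.4 0 0.16; 1 -0.3 0.6 -0.01 0.22; 1 -0.4 0.8 -0.02 0.28; 1 -0.49 0.98 -0.03 0.34; 1 -0.49 0.98 -0.03 0.4; 1 -0.49 0.98 -0.03 0.46; 1 -0.49 0.98 -0.03 0.5; 1 -0.49 0.98 -0.03 0.5' >/dev/null;  python3 -c "
from h import *
go((.45,.16,.177),(.47,.034,.177))"
```

```text
tcp [0.434, 0.271, 0.177] z axis [0.045, 0.052, -0.998] y axis [-0.659, -0.749, -0.069] j [ 0.55  0.24 -0.14  1.12  0.02 -1.87] t 27.375
-> (0.45, 0.16, 0.177) units [0.567, 0.483, -0.032]
-> (0.47, 0.034, 0.177) units [0.655, 0.541, -0.037]
```

```bash
python3 -m creep '1 0.1 0.1 0 0.05; 1 0.2 0.2 0 0.11; 1 0.4 0.3 0 0.16; 1 0.57 0.48 -0.03 0.22; 1 0.57 0.48 -0.03 0.28; 1 0.57 0.48 -0.03 0.34; 1 0.57 0.48 -0.03 0.4; 1 0.57 0.48 -0.03 0.46; 1 0.57 0.48 -0.03 0.5; 1 0.57 0.48 -0.03 0.5' >/dev/null;  python3 -c "
from h import *
go((.47,.034,.177),(.47,.034,.1),(.47,.034,.046))"
```

```text
tcp [0.45, 0.16, 0.177] z axis [0.045, 0.052, -0.998] y axis [-0.752, 0.659, 0.0] j [ 0.32  0.18 -0.22  1.11  0.03 -0.53] t 28.625
-> (0.47, 0.034, 0.177) units [0.546, -0.653, -0.039]
-> (0.47, 0.034, 0.1) units [0.035, -0.0, 0.512]
-> (0.47, 0.034, 0.046) units [0.025, -0.0, 0.359]
```

```bash
python3 -m creep '1 0.27 -0.33 -0.02 0; 1 0.55 -0.65 -0.04 0; 1 0.55 -0.65 -0.04 0; 1 0.55 -0.65 -0.04 0' >/dev/null; python3 -m creep '1 0.01 0 0.2 0; 1 0.02 0 0.4 0; 1 0.04 0 0.6 0; 1 0.05 0 0.72 0; 1 0.05 0 0.8 0; 1 0.06 0 0.87 0; 1 0.06 0 0.87 0; 1 0.06 0 0.87 0'; python3 -c "
from h import *
go((.47,.034,.046))"
```

```text
clock: 30.12
eef_pos: [0.4693, 0.0341, 0.0468]
tool_rot: [-0.412, 0.911, 0.014, 0.032]
ft_force: [-1.3, 0.8, 0.9]
grip_width: 0.0856
grasp_force: 0.0
tcp [0.469, 0.034, 0.047] z axis [0.046, 0.052, -0.998] y axis [-0.751, 0.661, -0.001] j [ 0.04  0.32 -0.42  0.78  0.05 -0.81] t 30.125
-> (0.47, 0.034, 0.046) units [-0.002, -0.004, 0.006]
```

```bash
python3 -m creep '0.7 0 0 0.02 0; 0.3 0 0 0.02 0; 0 0 0 0.02 0; 0 0 0 0.02 0; 0 0 0 0.02 0; 0 0 0 0.02 0'
```

```text
clock: 30.88
eef_pos: [0.4692, 0.0341, 0.0441]
tool_rot: [-0.411, 0.911, 0.014, 0.032]
ft_force: [-1.9, -0.4, 5.1]
grip_width: 0.0577
grasp_force: 63.5
```

```bash
python3 -m creep '0 -0.01 0 -0.1 0; 0 -0.02 0 -0.25 0; 0 -0.03 0 -0.45 0; 0 -0.05 0 -0.65 0; 0 -0.06 0 -0.8 0; 0 -0.06 0 -0.8 0; 0 -0.06 0 -0.8 0'; python3 -c "
from h import *
go((.573,.08,.16),(.677,.123,.16),(.677,.123,.06),(.677,.123,.046))"
```

```text
clock: 31.75
eef_pos: [0.4685, 0.0346, 0.1624]
tool_rot: [-0.412, 0.911, 0.015, 0.03]
ft_force: [-0.5, -0.1, -1.5]
grip_width: 0.0574
grasp_force: 64.5
tcp [0.469, 0.035, 0.162] z axis [0.043, 0.051, -0.998] y axis [-0.75, 0.661, 0.002] j [ 0.04  0.19 -0.25  1.09  0.05 -0.81] t 31.75
-> (0.573, 0.08, 0.16) units [-0.685, -0.323, 0.062]
-> (0.677, 0.123, 0.16) units [-0.672, -0.331, 0.045]
-> (0.677, 0.123, 0.06) units [0.045, -0.001, 0.665]
-> (0.677, 0.123, 0.046) units [0.006, -0.0, 0.093]
```

```bash
python3 -m creep '0 -0.2 -0.1 0.02 0; 0 -0.4 -0.2 0.04 0; 0 -0.68 -0.32 0.06 0; 0 -0.68 -0.32 0.06 0; 0 -0.68 -0.32 0.06 0' >/dev/null; python3 -m creep '0 -0.2 -0.1 0.01 0; 0 -0.4 -0.2 0.03 0; 0 -0.68 -0.33 0.04 0; 0 -0.68 -0.33 0.04 0; 0 -0.68 -0.33 0.04 0' >/dev/null; python3 -c "
from h import *
go((.677,.123,.06),(.677,.123,.045))"
```

```text
tcp [0.676, 0.123, 0.162] z axis [0.042, 0.051, -0.998] y axis [-0.75, 0.661, 0.002] j [ 0.16  0.61  0.39  1.3   0.04 -0.69] t 33.0
-> (0.677, 0.123, 0.06) units [0.042, -0.006, 0.677]
-> (0.677, 0.123, 0.045) units [0.007, -0.0, 0.1]
```

```bash
python3 -m creep '0 0.01 0 0.2 0; 0 0.02 0 0.4 0; 0 0.03 0 0.55 0; 0 0.04 0 0.68 0; 0 0.04 0 0.68 0; 0 0.045 0 0.74 0; 0 0.05 0 0.78 0; 0 0.05 0 0.79 0; 0 0.05 0 0.79 0'
```

```text
clock: 34.12
eef_pos: [0.6784, 0.1243, 0.0442]
tool_rot: [-0.412, 0.911, 0.014, 0.032]
ft_force: [-0.1, 0.2, -1.2]
grip_width: 0.0576
grasp_force: 65.0
```

```bash
python3 -m creep '0 0 0 0.01 0; 0 0 0 0.018 0; 0 0 0 0.018 0' && python3 -m creep '0.75 0 0 0 0; 0.85 0 0 0 0; 1 0 0 0 0; 1 0 0 0 0; 1 0 0 0 0' >/dev/null; python3 -m creep '1 -0.02 0 -0.2 0; 1 -0.04 0 -0.4 0; 1 -0.06 0 -0.8 0; 1 -0.06 0 -0.8 0; 1 -0.06 0 -0.8 0'; python3 -c "
from h import *
go((.653,-.0,.16),(.653,-.107,.16),(.653,-.107,.06),(.653,-.107,.044))
for c in ('scene','top'):
 camera(c)
 for t in('pot_black','saucer_black','pot_blue'):
  for d in cut_out(t,c)[:1]: e=ell(d['pixels']); print(c,t,d['conf'],np.round(e[0],1),r(onz(c,e[0],.045 if t[0]=='p' else .012)))
  print([r(d['at']) for d in spot_point(t,c)[:1]])"
```

```text
clock: 34.5
eef_pos: [0.6786, 0.1245, 0.0442]
tool_rot: [-0.412, 0.911, 0.014, 0.032]
ft_force: [-6.0, -1.5, 10.3]
grip_width: 0.0575
grasp_force: 66.1
clock: 35.75
eef_pos: [0.6788, 0.125, 0.1618]
tool_rot: [-0.412, 0.911, 0.014, 0.032]
ft_force: [-0.5, -0.2, 0.2]
grip_width: 0.0856
grasp_force: 0.0
tcp [0.679, 0.125, 0.162] z axis [0.046, 0.052, -0.998] y axis [-0.751, 0.661, -0.0] j [ 0.16  0.62  0.39  1.29  0.04 -0.68] t 35.75
-> (0.653, -0.0, 0.16) units [0.738, -0.421, -0.039]
-> (0.653, -0.107, 0.16) units [0.534, -0.471, -0.037]
-> (0.653, -0.107, 0.06) units [0.046, 0.0, 0.665]
-> (0.653, -0.107, 0.044) units [0.007, 0.0, 0.106]
scene pot_black 0.63 [380.9 208.9] [0.68, 0.122, 0.045]
[[0.679, 0.12, 0.005]]
scene saucer_black 0.66 [378.4 218.4] [0.679, 0.119, 0.012]
[[0.676, 0.123, -0.001]]
scene pot_blue 0.95 [286.9 240.3] [0.652, -0.108, 0.045]
[[0.652, -0.107, 0.003]]
[]
top saucer_black 0.59 [282.4 162. ] [0.686, 0.088, 0.012]
[[0.675, 0.127, 0.001]]
top pot_blue 0.71 [357.4 171.8] [0.654, -0.108, 0.045]
[[0.648, -0.104, 0.005]]
```

The black pot sits within about 3 mm of its saucer's centre. Next, the blue pot.

```bash
python3 -m creep '1 0.37 -0.21 -0.02 0; 1 0.74 -0.42 -0.04 0; 1 0.74 -0.42 -0.04 0; 1 0.74 -0.42 -0.04 0' >/dev/null; python3 -m creep '1 0.27 -0.24 -0.02 0; 1 0.53 -0.47 -0.04 0; 1 0.53 -0.47 -0.04 0; 1 0.53 -0.47 -0.04 0' >/dev/null;  python3 -m creep '1 0.02 0 0.25 0; 1 0.04 0 0.5 0; 1 0.04 0 0.66 0; 1 0.05 0 0.72 0; 1 0.05 0 0.77 0; 1 0.05 0 0.77 0;1 0.05 0 0.77 0'
```

```text
clock: 38.33
eef_pos: [0.654, -0.1062, 0.0459]
tool_rot: [-0.412, 0.911, 0.014, 0.032]
ft_force: [0.3, 0.2, -1.0]
grip_width: 0.0855
grasp_force: 0.0
```

```bash
python3 -m creep '0.7 0 0 0 0; 0.3 0 0 0 0; 0 0 0 0 0; 0 0 0 0 0; 0 0 0 0 0; 0 0 0 0 0'
```

```text
clock: 39.08
eef_pos: [0.654, -0.1065, 0.0461]
tool_rot: [-0.411, 0.911, 0.014, 0.032]
ft_force: [-0.3, 0.1, 4.9]
grip_width: 0.0574
grasp_force: 64.6
```

```bash
python3 -m creep '0 -0.01 0 -0.1 0; 0 -0.02 0 -0.25 0; 0 -0.03 0 -0.4 0; 0 -0.04 0 -0.55 0; 0 -0.04 0 -0.6 0; 0 -0.04 0 -0.6 0; 0 -0.04 0 -0.6 0'; python3 -c "
from h import *
go((.555,-.103,.135),(.458,-.099,.135),(.458,-.099,.06),(.458,-.099,.046))"
```

```text
clock: 39.95
eef_pos: [0.6522, -0.1062, 0.1335]
tool_rot: [-0.412, 0.911, 0.015, 0.03]
ft_force: [-0.1, 0.6, -2.0]
grip_width: 0.0576
grasp_force: 64.1
tcp [0.652, -0.106, 0.133] z axis [0.043, 0.052, -0.998] y axis [-0.751, 0.661, 0.002] j [-0.19  0.59  0.27  1.22  0.06 -1.04] t 39.95
-> (0.555, -0.103, 0.135) units [0.41, 0.5, -0.037]
-> (0.458, -0.099, 0.135) units [0.406, 0.503, -0.026]
-> (0.458, -0.099, 0.06) units [0.034, -0.001, 0.499]
-> (0.458, -0.099, 0.046) units [0.006, -0.0, 0.093]
```

```bash
python3 -m creep '0 0.13 0.16 -0.01 0; 0 0.27 0.33 -0.02 0; 0 0.54 0.67 -0.04 0; 0 0.82 1 -0.06 0; 0 0.82 1 -0.06 0; 0 0.82 1 -0.06 0; 0 0.82 1 -0.06 0' >/dev/null; python3 -m creep '0 0.01 0 0.15 0; 0 0.02 0 0.3 0; 0 0.03 0 0.45 0; 0 0.03 0 0.52 0; 0 0.04 0 0.57 0; 0 0.04 0 0.59 0; 0 0.04 0 0.59 0; 0 0.04 0 0.59 0'
```

```text
clock: 41.82
eef_pos: [0.4595, -0.0999, 0.0473]
tool_rot: [-0.412, 0.911, 0.014, 0.032]
ft_force: [-0.3, -0.1, -0.6]
grip_width: 0.0575
grasp_force: 64.4
```

```bash
python3 -m creep '0 0 0 0.01 0; 0 0 0 0.015 0; 0 0 0 0.015 0' && python3 -m creep '0.75 0 0 0 0; 0.85 0 0 0 0; 1 0 0 0 0; 1 0 0 0 0; 1 0 0 0 0' >/dev/null; python3 -m creep '1 -0.02 0 -0.2 0; 1 -0.04 0 -0.4 0; 1 -0.05 0 -0.7 0; 1 -0.05 0 -0.7 0; 1 -0.05 0 -0.7 0'; python3 -c "
from h import *
go((.46,-.215,.15),(.461,-.332,.15),(.461,-.332,.06),(.461,-.332,.044))
for c in ('scene','top'):
 camera(c)
 for t in('pot_white','saucer_white','saucer_blue','pot_blue'):
  for d in cut_out(t,c)[:2]: e=ell(d['pixels']); print(c,t,d['conf'],np.round(e[0],1),np.round(e[1]),r(onz(c,e[0],.045 if t[0]=='p' else .012)))
  print([r(d['at']) for d in spot_point(t,c)[:2]])"
```

```text
clock: 42.2
eef_pos: [0.4596, -0.0998, 0.046]
tool_rot: [-0.412, 0.911, 0.014, 0.032]
ft_force: [-2.4, 0.2, 8.8]
grip_width: 0.0574
grasp_force: 65.5
clock: 43.45
eef_pos: [0.459, -0.0993, 0.1494]
tool_rot: [-0.412, 0.911, 0.014, 0.031]
ft_force: [0.3, 0.1, 0.4]
grip_width: 0.0854
grasp_force: 0.0
tcp [0.459, -0.099, 0.149] z axis [0.045, 0.052, -0.998] y axis [-0.751, 0.661, 0.0] j [-0.25  0.21 -0.26  1.07  0.06 -1.1 ] t 43.45
-> (0.46, -0.215, 0.15) units [0.572, -0.515, -0.043]
-> (0.461, -0.332, 0.15) units [0.58, -0.52, -0.04]
-> (0.461, -0.332, 0.06) units [0.041, -0.0, 0.599]
-> (0.461, -0.332, 0.044) units [0.007, -0.0, 0.106]
scene pot_white 0.94 [160.2 222.1] [28. 34.] [0.464, -0.333, 0.045]
[[0.462, -0.334, 0.006]]
scene saucer_white 0.98 [286.4 247.2] [31. 39.] [0.646, -0.108, 0.012]
scene saucer_white 0.97 [222.8 251.4] [23. 30.] [0.586, -0.236, 0.012]
[[0.586, -0.234, 0.0]]
scene saucer_blue 0.58 [161.9 230.2] [29. 41.] [0.459, -0.335, 0.012]
[[0.454, -0.332, 0.0]]
scene pot_blue 0.98 [251.9 185.1] [25. 33.] [0.462, -0.104, 0.045]
[[0.46, -0.101, 0.007]]
top pot_white 0.58 [447.5 247.2] [24. 24.] [0.462, -0.335, 0.045]
[[0.457, -0.331, 0.004]]
top saucer_white 0.92 [356.6 175.9] [33. 34.] [0.649, -0.108, 0.012]
top saucer_white 0.6 [404.8 199.8] [23. 24.] [0.586, -0.234, 0.012]
[[0.648, -0.107, 0.0], [0.585, -0.228, -0.003]]
top saucer_blue 0.59 [443.7 248.1] [33. 35.] [0.46, -0.333, 0.012]
[[0.46, -0.331, 0.002]]
[[0.457, -0.101, 0.006]]
```

Everything is as planned. White saucer is at (0.648,-0.108). Next, the white pot.

```bash
python3 -m creep '1 0.29 -0.26 -0.02 0; 1 0.57 -0.52 -0.04 0; 1 0.57 -0.52 -0.04 0; 1 0.57 -0.52 -0.04 0' >/dev/null; python3 -m creep '1 0.29 -0.26 -0.02 0; 1 0.58 -0.52 -0.04 0; 1 0.58 -0.52 -0.04 0; 1 0.58 -0.52 -0.04 0' >/dev/null;  python3 -m creep '1 0.02 0 0.25 0; 1 0.03 0 0.5 0; 1 0.04 0 0.6 0; 1 0.05 0 0.66 0; 1 0.05 0 0.7 0; 1 0.05 0 0.7 0;1 0.05 0 0.7 0'
```

```text
clock: 46.22
eef_pos: [0.4624, -0.333, 0.0455]
tool_rot: [-0.412, 0.911, 0.013, 0.032]
ft_force: [-0.1, -0.1, -0.1]
grip_width: 0.0851
grasp_force: 0.0
```

```bash
python3 -m creep '0.7 0 0 0 0; 0.3 0 0 0 0; 0 0 0 0 0; 0 0 0 0 0; 0 0 0 0 0; 0 0 0 0 0'
```

```text
clock: 46.98
eef_pos: [0.4622, -0.3328, 0.0457]
tool_rot: [-0.412, 0.911, 0.014, 0.032]
ft_force: [-1.1, 1.2, 5.0]
grip_width: 0.0572
grasp_force: 64.1
```

```bash
python3 -m creep '0 -0.01 0 -0.1 0; 0 -0.02 0 -0.25 0; 0 -0.03 0 -0.45 0; 0 -0.05 0 -0.65 0; 0 -0.05 0 -0.75 0; 0 -0.05 0 -0.75 0; 0 -0.05 0 -0.75 0'; python3 -c "
from h import *
go((.52,-.22,.157),(.648,-.108,.157),(.648,-.108,.06),(.648,-.108,.045))"
```

```text
clock: 47.85
eef_pos: [0.461, -0.3321, 0.1561]
tool_rot: [-0.412, 0.911, 0.015, 0.031]
ft_force: [0.4, 0.7, -0.9]
grip_width: 0.0578
grasp_force: 64.3
tcp [0.461, -0.332, 0.156] z axis [0.043, 0.053, -0.998] y axis [-0.751, 0.661, 0.003] j [-0.66  0.42  0.05  1.2   0.07 -1.51] t 47.85
-> (0.52, -0.22, 0.157) units [-0.819, 0.199, 0.05]
-> (0.648, -0.108, 0.157) units [-1.122, -0.147, 0.076]
-> (0.648, -0.108, 0.06) units [0.044, -0.002, 0.645]
-> (0.648, -0.108, 0.045) units [0.007, -0.0, 0.1]
```

```bash
python3 -m creep '0 -0.2 0.01 0.01 0; 0 -0.45 0.01 0.03 0; 0 -0.75 0.02 0.04 0; 0 -0.97 0.03 0.06 0; 0 -0.97 0.03 0.06 0; 0 -0.97 0.03 0.06 0' >/dev/null; python3 -m creep '0 -0.2 0.01 0.01 0; 0 -0.45 0.01 0.03 0; 0 -0.75 0.02 0.04 0; 0 -0.97 0.02 0.06 0; 0 -0.97 0.02 0.06 0; 0 -0.97 0.02 0.06 0' >/dev/null; python3 -c "
from h import *
go((.648,-.108,.06),(.648,-.108,.046))"
```

```text
tcp [0.648, -0.11, 0.159] z axis [0.043, 0.051, -0.998] y axis [-0.75, 0.662, 0.001] j [-0.2   0.56  0.3   1.27  0.06 -1.04] t 49.35
-> (0.648, -0.108, 0.06) units [0.033, 0.007, 0.657]
-> (0.648, -0.108, 0.046) units [0.006, -0.0, 0.093]
```

```bash
python3 -m creep '0 0.01 0 0.2 0; 0 0.02 0 0.4 0; 0 0.03 0 0.55 0; 0 0.04 0 0.66 0; 0 0.04 0 0.7 0; 0 0.04 0 0.73 0; 0 0.04 0 0.75 0; 0 0.04 0 0.75 0;0 0.04 0 0.75 0'
```

```text
clock: 50.48
eef_pos: [0.6503, -0.1075, 0.0472]
tool_rot: [-0.412, 0.911, 0.014, 0.032]
ft_force: [-0.2, -0.6, -1.4]
grip_width: 0.0575
grasp_force: 64.4
```

```bash
python3 -m creep '0 0 0 0.01 0; 0 0 0 0.017 0; 0 0 0 0.017 0' && python3 -m creep '0.75 0 0 0 0; 0.85 0 0 0 0; 1 0 0 0 0; 1 0 0 0 0; 1 0 0 0 0' >/dev/null; python3 -m creep '1 -0.02 0 -0.2 0; 1 -0.04 0 -0.4 0; 1 -0.05 0 -0.7 0; 1 -0.05 0 -0.7 0; 1 -0.05 0 -0.7 0'; python3 -c "
from h import *
go((.459,-.1,.15),(.459,-.1,.06),(.459,-.1,.045))"
```

```text
clock: 50.85
eef_pos: [0.6505, -0.1075, 0.0458]
tool_rot: [-0.412, 0.911, 0.014, 0.032]
ft_force: [-1.2, -1.4, 5.5]
grip_width: 0.0577
grasp_force: 65.1
clock: 52.1
eef_pos: [0.65, -0.1072, 0.1492]
tool_rot: [-0.412, 0.911, 0.014, 0.031]
ft_force: [-0.5, -0.3, -0.5]
grip_width: 0.0851
grasp_force: 0.0
tcp [0.65, -0.107, 0.149] z axis [0.045, 0.052, -0.998] y axis [-0.751, 0.661, 0.0] j [-0.19  0.57  0.29  1.25  0.06 -1.04] t 52.1
-> (0.459, -0.1, 0.15) units [0.803, 0.988, -0.06]
-> (0.459, -0.1, 0.06) units [0.041, -0.0, 0.599]
-> (0.459, -0.1, 0.045) units [0.007, -0.0, 0.1]
```

```bash
python3 -m creep '1 0.4 0.5 -0.03 0; 1 0.8 0.99 -0.06 0; 1 0.8 0.99 -0.06 0; 1 0.8 0.99 -0.06 0; 1 0.8 0.99 -0.06 0; 1 0.8 0.99 -0.06 0' >/dev/null;  python3 -m creep '1 0.02 0 0.25 0; 1 0.03 0 0.5 0; 1 0.04 0 0.6 0; 1 0.05 0 0.66 0; 1 0.05 0 0.69 0; 1 0.05 0 0.69 0;1 0.05 0 0.69 0' && python3 -m creep '0.7 0 0 0 0; 0.3 0 0 0 0; 0 0 0 0 0; 0 0 0 0 0; 0 0 0 0 0; 0 0 0 0 0'
```

```text
clock: 53.72
eef_pos: [0.4597, -0.0999, 0.0471]
tool_rot: [-0.412, 0.911, 0.014, 0.032]
ft_force: [-0.7, -0.7, 0.8]
grip_width: 0.085
grasp_force: 0.0
clock: 54.48
eef_pos: [0.4596, -0.1, 0.0476]
tool_rot: [-0.412, 0.911, 0.014, 0.032]
ft_force: [-0.8, 0.6, 6.7]
grip_width: 0.0571
grasp_force: 62.4
```

```bash
python3 -m creep '0 -0.01 0 -0.1 0; 0 -0.02 0 -0.25 0; 0 -0.03 0 -0.4 0; 0 -0.04 0 -0.55 0; 0 -0.04 0 -0.6 0; 0 -0.04 0 -0.6 0; 0 -0.04 0 -0.6 0'; python3 -c "
from h import *
go((.46,-.334,.136),(.46,-.334,.06),(.46,-.334,.048))"
```

```text
clock: 55.35
eef_pos: [0.458, -0.0997, 0.1356]
tool_rot: [-0.412, 0.911, 0.015, 0.03]
ft_force: [0.1, -0.1, -0.3]
grip_width: 0.0571
grasp_force: 64.2
tcp [0.458, -0.1, 0.136] z axis [0.043, 0.052, -0.998] y axis [-0.751, 0.661, 0.002] j [-0.25  0.23 -0.28  1.04  0.06 -1.1 ] t 55.35
-> (0.46, -0.334, 0.136) units [1.161, -1.042, -0.083]
-> (0.46, -0.334, 0.06) units [0.034, -0.001, 0.506]
-> (0.46, -0.334, 0.048) units [0.005, -0.0, 0.08]
```

```bash
python3 -m creep '0 0.15 -0.14 -0.01 0; 0 0.35 -0.31 -0.02 0; 0 0.58 -0.52 -0.04 0; 0 0.58 -0.52 -0.04 0; 0 0.58 -0.52 -0.04 0' >/dev/null; python3 -m creep '0 0.15 -0.14 -0.01 0; 0 0.35 -0.31 -0.02 0; 0 0.58 -0.52 -0.04 0; 0 0.58 -0.52 -0.04 0; 0 0.58 -0.52 -0.04 0' >/dev/null; python3 -m creep '0 0.01 0 0.15 0; 0 0.02 0 0.3 0; 0 0.03 0 0.45 0; 0 0.035 0 0.52 0; 0 0.04 0 0.57 0; 0 0.04 0 0.58 0; 0 0.04 0 0.58 0'
```

```text
clock: 57.48
eef_pos: [0.4611, -0.334, 0.0501]
tool_rot: [-0.412, 0.911, 0.014, 0.031]
ft_force: [0.1, 0.4, -1.2]
grip_width: 0.0572
grasp_force: 64.5
```

```bash
python3 -m creep '0 0 0 0.01 0; 0 0 0 0.02 0; 0 0 0 0.02 0; 0 0 0 0.02 0'
```

```text
clock: 57.98
eef_pos: [0.4611, -0.3341, 0.0477]
tool_rot: [-0.411, 0.911, 0.014, 0.032]
ft_force: [-2.4, 0.6, 6.0]
grip_width: 0.0571
grasp_force: 65.1
```

```bash
python3 -m creep '0.75 0 0 0 0; 0.85 0 0 0 0; 1 0 0 0 0; 1 0 0 0 0; 1 0 0 0 0' >/dev/null; python3 -m creep '1 -0.02 0 -0.2 0; 1 -0.04 0 -0.4 0; 1 -0.06 0 -0.9 0; 1 -0.06 0 -0.9 0; 1 -0.06 0 -0.9 0' >/dev/null; python3 -m creep '1 0.4 0.5 0 0; 1 0.8 0.95 0 0; 1 0.8 0.95 0 0; 1 0.8 0.95 0 0; 1 0.8 0.95 0 0; 1 0.8 0.95 0 0'; python3 -c "
from h import *
S={'saucer_blue':(.46,-.334),'saucer_white':(.648,-.108),'saucer_terracotta':(.480,.315),'saucer_black':(.677,.122)}
for c in ('scene','top'):
 im=camera(c); cv2.imwrite('pics/end_%s.png'%c,im[:,:,::-1])
 for k in COL:
  for t in('pot_'+k,'saucer_'+k):
   print(c,t,[r(onz(c,ell(d['pixels'])[0],.045 if t[0]=='p' else .012)[:2]) for d in cut_out(t,c)[:2]],[r(d['at']) for d in spot_point(t,c)[:2]])"
```

```text
clock: 59.98
eef_pos: [0.2754, -0.3296, 0.173]
tool_rot: [-0.412, 0.91, 0.015, 0.031]
ft_force: [-0.1, -0.7, 0.4]
grip_width: 0.0855
grasp_force: 0.0
scene pot_blue [[0.653, -0.111], [0.462, -0.337]] [[0.461, -0.334, 0.004]]
scene saucer_blue [[0.46, -0.334], [0.646, -0.108]] [[0.455, -0.333, -0.0]]
scene pot_white [[0.653, -0.111]] [[0.653, -0.11, 0.005], [0.458, -0.333, -0.0]]
scene saucer_white [[0.647, -0.108], [0.585, -0.236]] [[0.641, -0.105, -0.0], [0.585, -0.236, -0.002]]
scene pot_terracotta [[0.483, 0.313], [0.509, 0.289]] [[0.479, 0.319, 0.001], [0.681, 0.124, 0.007]]
scene saucer_terracotta [[0.432, -0.335]] [[0.475, 0.316, 0.001]]
scene pot_black [[0.681, 0.121]] [[0.677, 0.124, 0.006]]
scene saucer_black [[0.675, 0.122], [0.46, -0.334]] [[0.675, 0.122, -0.0]]
top pot_blue [[0.463, -0.338], [0.682, 0.125]] [[0.46, -0.332, 0.002], [0.675, 0.122, 0.001]]
top saucer_blue [[0.461, -0.332]] [[0.456, -0.334, 0.006]]
top pot_white [[0.652, -0.11]] [[0.65, -0.11, 0.006]]
top saucer_white [[0.647, -0.108], [0.585, -0.234]] [[0.583, -0.229, 0.002], [0.648, -0.107, -0.001]]
top pot_terracotta [[0.482, 0.317], [0.653, -0.109]] [[0.483, 0.317, 0.006]]
top saucer_terracotta [[0.48, 0.312]] [[0.481, 0.314, 0.001]]
top pot_black [[0.681, 0.124], [0.46, -0.325]] [[0.678, 0.123, 0.008], [0.482, 0.317, 0.007]]
top saucer_black [[0.678, 0.121], [0.481, 0.313]] [[0.675, 0.123, -0.003]]
```

View pics/end_scene.png

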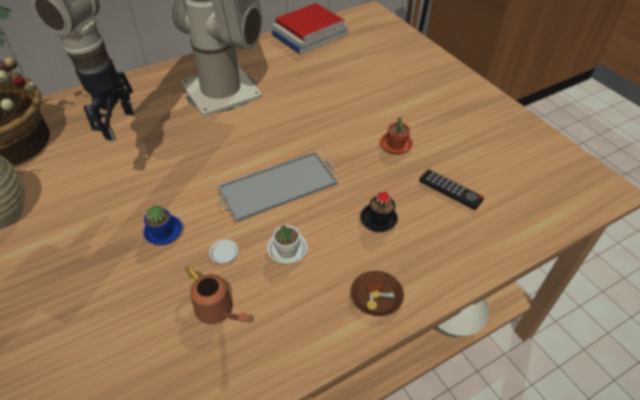

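View pics/end_top.png

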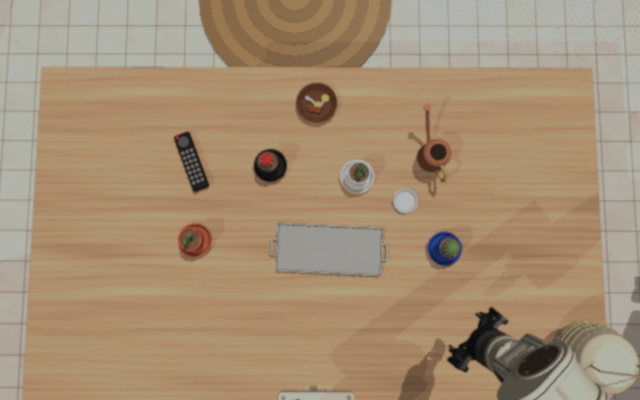

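Both views show all four pots upright in their own saucers, within about 5 mm of centre: blue (445,248), white (358,175), black (270,163) and terracotta (194,240) in the top view. The can at (435,155) and the remote at (190,162) have not moved, and the arm is clear.

```bash
python3 -c "
from workcell import ticket
print(ticket.job_done())"
```

```text
the job is handed in; nothing more can be done
None
```

I handed the job in at about 60 s: the last pictures show all four pots upright in their own saucers, about 5 mm off centre at most, with the saucers, watering can and remote control not visibly moved; no verdict came back.

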